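# Third hand at the sprung assembly jig

## Robot

A 6-joint arm with a two-finger parallel gripper is mounted at the origin on the work surface. World frame = base frame: x ahead of the robot, y to its left, z up, the work surface at z = 0. Lengths are in m, angles in rad, forces in N, time in s.
With the tool pointing down it reaches from about 0.275 to 0.75 m from the base axis. Payload 10.2 kg.
Tool frame: the origin (TCP) lies on the centre line of the jaws, within the pads' length; the fingertips stand 25 mm ahead of it and the grasp point (between the pads) lies 6 mm ahead of it; z points along the fingers, y is the line along which they close (so a half turn about z gives the same grasp; the last joint's range is limited). The gripper opens to 85 mm and grips with 20 to 120 N. Pads are 22 mm wide; open, the fingers measure 114 mm over their backs; the gripper's body (76 mm by 85 mm) begins 54 mm behind the grasp point. The pads swing forward as they close: fully open they stand 13 mm farther back than shut.
Start: joints at [0.945, 0.313, 1.498, -0, 1.331, -0.223], TCP at [0.206, 0.483, 0.256] pointing down, gripper open.
Joint ranges: [-2.94, 2.94], [-0.97, 2.17], [0.19, 2.56], [-1.23, 4.37], [0.02, 3.11], [-2.88, 2.88]. Speed limits (rad/s): [2.39, 2.39, 3.01, 3.14, 3.14, 3.14].

## Interface

Orientations are given as a unit quaternion [x, y, z, w].
In Python, from station import manip gives the robot as it stands.
- The arm moves only by the shell command python3 -m pendant 'ROWS' [FORCE]. ROWS is JSON, a list of rows, each a list of 7 numbers: the shift along the world's x, y, z in m, then the turn, a rotation vector about the world's x, y, z in rad, then the opening, from 0 (shut) to 1 (fully open). A call has exactly 10 rows; each row is the pose to reach, as a shift and turn from the pose commanded when the call began; what a row does not reach only later rows make up. A row lasts 1/10 s, in which the tool goes at most 50 mm and 8.59 degrees, less where a joint would pass 70% of its speed; a pose out of reach is approached as far as the arm can. A call with a gripper value outside its range is refused whole. The fingers move at their own pace and stop on an object; FORCE is the grip in N (left out, the last holds). Time passes only in rows, so rows that repeat a pose let the fingers close, or fill a call up. It gives the time, the measured TCP pose, the force, the opening and the grip force at its end, in the units of the state.
- manip.state(): the state, without advancing time (a new reading comes with each control period).
- manip.read_camera(name): name is "scene" or "top" or "wrist"; returns the picture (420x560x3 uint8, red, green, blue); there is no depth.
- manip.get_calibration(name): a dict with "camera_matrix" (3x3 intrinsics, pixels), "R" (3x3) and "t" (3): a world point X has camera coordinates R X + t; the wrist camera has in their place "mount" (4x4, takes a point from camera to tool coordinates, whose origin is the TCP and whose axes are the flange's). Camera axes: x right, y down, z forward; pixel columns grow to the right and rows downward; lengths in m; the calibration is good to about 2 mm. A picture is of the moment at which its call begins: read the wrist's pose just before it. get_calibration takes no time and is no camera call.
- manip.close_job(): hands the job in; it is judged then, once.
The state is a dict: "t": time; "joints": joint angles; "dq": joint speeds; "joint_efforts": joint torques, N m; "position": TCP position; "eef_rot": TCP orientation; "contact_force": force on the tool from outside, world axes, zero at the start; "ft_torque": the same for the moment, N m; "opening": finger opening in m; "gripper_force": force on a finger pad.
Only numpy, scipy, OpenCV 4.12 (cv2) and the standard library are available. Lean on these libraries where they do the work, as an engineer would, in place of code of your own. Each camera call takes 0.05 s, during which the arm holds its last target. There are 200 camera calls.

## Task

Take the brass bearing bracket from the bench and set it flat on the jig's plate between the engraved lines, its low foot towards the steel sprung fence. With the foot's end square on the fence, push the bracket steadily until the fence's red pointer stands in the green zone (never ramming the fence back to its rear stop), and finish while still gripping or pushing the bracket there, so that I can drive the screws: do not let go. Press through the bracket only, keeping your fingers off the fence, and leave everything else on the bench where it is.

Things in the scene. Friction and masses are not known exactly. Their poses are not given: they have to be found in the camera images.
- bracket: Loose brass bearing bracket, about 0.35 kg, L-shaped: upright block 34 (x) x 30 (y) x 42 (z) mm with a steel bush in its x faces, and a low foot running out 26 mm to +x, 30 wide, 12 high, with two dark screw holes on top. Origin: centre of the upright's underside; z up, +x to the foot (end face at x = 43 mm). Grip the upright across its 30 mm width (y). Stands at one of three places on the bench.
- foot_end (a point): Centre of the flat end face of the bracket's foot: 43 mm along the bracket's +x, 6 mm above its underside.
- jig: Fixed assembly jig: plywood base 250 x 130 mm, aluminium plate 240 x 120 mm on it, its top 18 mm above the bench. Origin: under the middle, at bench height; z up, +x from the open loading end (nearest the robot) to the brass spring housing (x = 70 to 106 mm, 30 mm high). Dark engraved lines along x at y = +-16.5 mm flank the bracket's lane. The plate is bare from x = -120 to +20 mm.
- fence (a joint): Travel in m of the sprung steel fence towards the jig's +x. 0 = at rest (forward), 0.020 = rear stop. It pushes back with about 3 N at 0, rising by 0.4 N per mm (5.4 N at 6 mm, 8.6 N at 14 mm, 11 N at the rear stop). Its red pointer stands in the green zone from 0.006 to 0.014.
- fence_face (a point): Middle of the fence's front face (faces the jig's -x), 6 mm above the plate; moves with the fence; its axes are parallel to the jig's. At rest at x = 20 mm, y = 0, z = 24 mm in the jig's frame. The fence plate is 50 mm wide (y), 10 mm thick and reaches from 1 to 25 mm above the plate.
- green (a point): Middle of the green zone (8 mm long in x) on top of the white scale block beside the fence, in the jig's frame at x = 35, y = 46, z = 28 mm. The block is 50 (x) x 20 (y) x 10 mm high above the plate; yellow behind the green. The red pointer, 2 mm wide, travels over it with the fence; it stands at x = 25 mm at rest.
- spacer: Bystander: leave it where it is. Aluminium block 34 x 30 x 36 mm with a dark round bore in its top, without a foot; stands at one of the same three places. Origin: centre of its underside.
- holder: Bystander: leave it where it is. Black round movement holder, 72 mm across and 33 mm high, waisted; stands at one of the same three places. Origin: centre of its underside.
- dish: Bystander: leave it where it is. Small white dish, 76 mm across, 18 mm high. Origin: centre of its underside.
- screwdriver: Bystander: leave it where it is. Screwdriver with a blue handle, 170 mm long, lying to the robot's right. Origin: under its middle.
- tweezers: Bystander: leave it where it is. Steel tweezers, 127 mm long, lying to the robot's right. Origin: under their middle.
There are look-alikes about, which are no part of the job. Several things have the shape of the bracket; the one meant has the colours described above.

How it is judged:
By the outcome, as a careful person would: the job done as asked, in the order asked, and still so for the second after the job is handed in, while the arm keeps its last pose, push and grip.
It also fails if it takes over 40 s, if anything falls off the work surface, if the arm or the gripper's body presses on something with over 40 N, if the wrist force passes 120 N, or if a joint passes its speed limit or range.

## Working session

There is one attempt and no reset: what is moved stays moved. The work goes in short steps, Python scripts to look and compute and a shell command to move; the robot and the scene stay as the last step left them, time stands still between calls to the robot, and variables do not carry over. Pictures are saved under pics/ and viewed, at most 10 in all, crops included, and the job is handed in when it is done.

```bash
mkdir -p pics; cat > h.py <<'E'
import numpy as np,cv2
from station import manip
def snap(n,f,crop=None,s=1):
    im=manip.read_camera(n)
    if crop: im=im[crop[1]:crop[3],crop[0]:crop[2]]
    im=cv2.resize(im,None,fx=s,fy=s,interpolation=cv2.INTER_CUBIC)
    cv2.imwrite(f'pics/{f}.png',im[:,:,::-1])
def ray(n,u,v,z,pose=None):
    c=manip.get_calibration(n);K=np.array(c['camera_matrix'])
    d=np.linalg.solve(K,[u,v,1])
    if n=='wrist':
        from scipy.spatial.transform import Rotation as Ro
        p,q=pose;M=np.array(c['mount']);R=Ro.from_quat(q).as_matrix()
        o=np.array(p)+R@M[:3,3];d=R@M[:3,:3]@d
    else:
        R=np.array(c['R']);o=-R.T@np.array(c['t']);d=R.T@d
    return o+d*(z-o[2])/d[2]
E
python3 - <<'E'
from h import *
snap('top','top',None,1.4);snap('scene','scene',None,1.4)
s=manip.state();print(s)
E
```

```text
{'t': 0.1, 'joints': array([ 9.44605502e-01,  3.13382756e-01,  1.49835301e+00,  9.56816883e-06,
        1.33099809e+00, -2.23401923e-01]), 'dq': array([-1.92856016e-03, -2.22651394e-03,  4.35154383e-04, -1.88194699e-03,
       -1.51851554e-03, -4.35209218e-05]), 'joint_efforts': array([ 3.01770342e-03, -4.12894607e+01, -2.60140210e+01, -1.35163004e-04,
        2.95663864e-03,  8.07913898e-05]), 'position': array([0.20568334, 0.48281587, 0.25580111]), 'eef_rot': array([ 2.00036875e-01,  9.79788203e-01, -5.17971366e-04, -2.39397849e-04]), 'contact_force': array([-0.95024455, -0.29291491,  0.50022476]), 'ft_torque': array([-0.01422204, -0.02865981,  0.00181521]), 'gripper_force': 0.0, 'opening': 0.08558798958849403}
```

View pics/top.png

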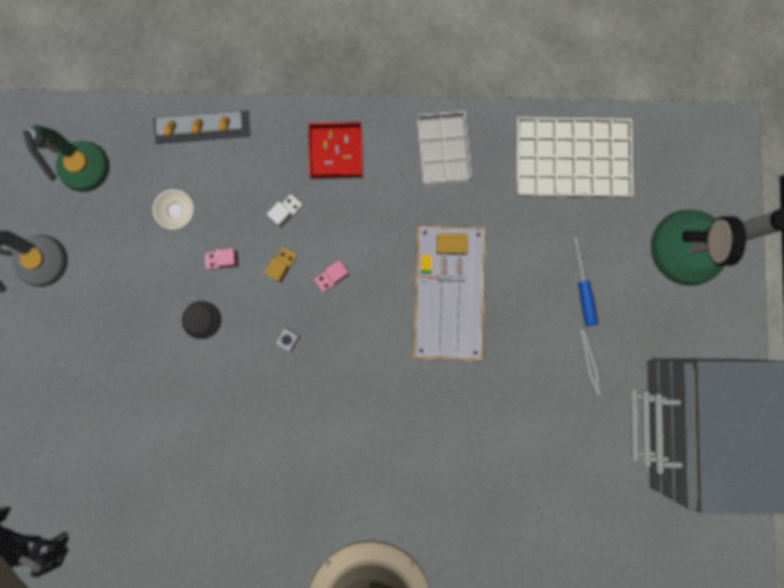

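View pics/scene.png

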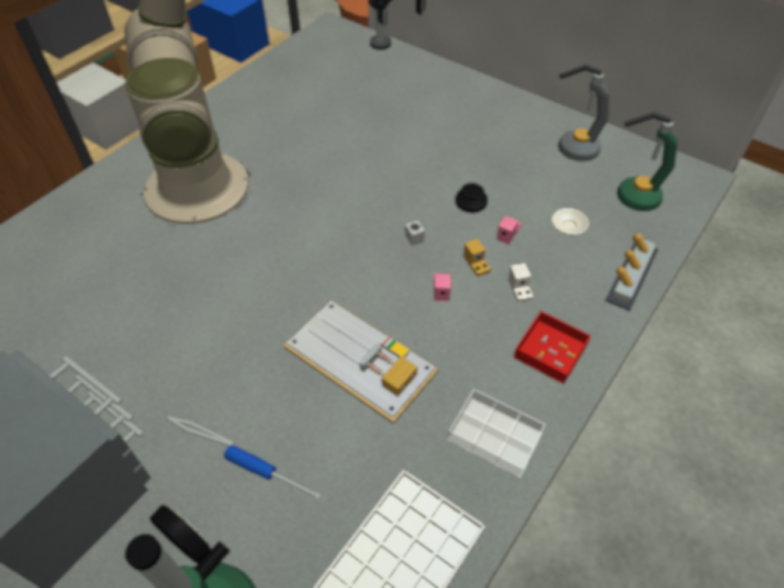

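The top view (1.4x scale) shows four bracket-shaped things: brass at (281,264), pink at (221,259) and (332,275), and white at (285,210). The spacer is at (287,340) and the jig at (449,293), with its fence end away from the robot. I choose the brass one and will check it in a close crop.

```bash
python3 - <<'E'
from h import *
im=manip.read_camera('top')
a=cv2.resize(im[165:215,175:225],(500,500),interpolation=cv2.INTER_CUBIC)
b=cv2.resize(im[158:262,290:352],(298,500),interpolation=cv2.INTER_CUBIC) # 4.807x
cv2.imwrite('pics/crop.png',np.hstack([a,b])[:,:,::-1])
c=manip.get_calibration('top');print(c); print(manip.get_calibration('wrist'))
E
```

```text
{'camera_matrix': array([[464.2563283 ,   0.        , 282.14398967],
       [  0.        , 464.2563283 , 206.93889982],
       [  0.        ,   0.        ,   1.        ]]), 'R': array([[ 0.01026784, -0.99972199,  0.02122537],
       [-0.99700744, -0.01186182, -0.07639015],
       [ 0.07662069, -0.02037749, -0.99685206]]), 't': array([-0.04637727,  0.57194085,  1.18178575])}
{'camera_matrix': array([[365.37172281,   0.        , 270.15380323],
       [  0.        , 365.37172281, 202.89252412],
       [  0.        ,   0.        ,   1.        ]]), 'mount': array([[-5.41916740e-04, -9.44081745e-01, -3.29711033e-01,
         8.45378703e-02],
       [ 9.99999840e-01, -4.58821512e-04, -3.29839250e-04,
        -9.40551649e-05],
       [ 1.60116700e-04, -3.29711159e-01,  9.44081843e-01,
        -1.16522755e-01],
       [ 0.00000000e+00,  0.00000000e+00,  0.00000000e+00,
         1.00000000e+00]])}
```

View pics/crop.png

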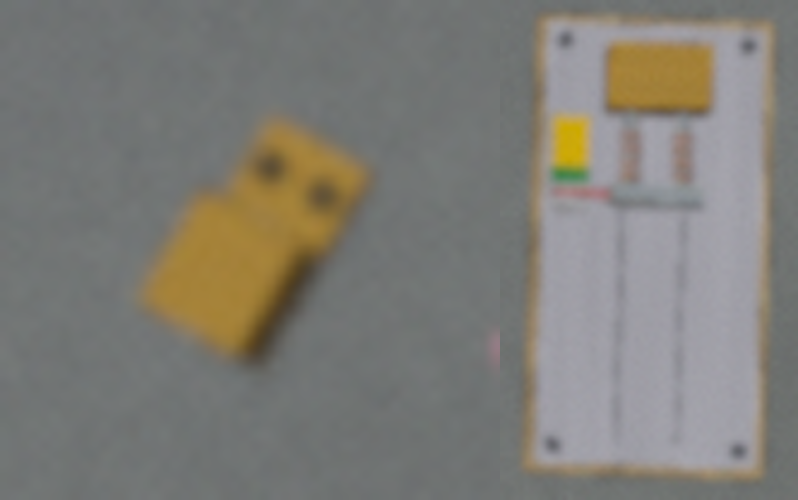

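The crop confirms a brass L-bracket with two dark holes in its foot, which points up and right. The upright's top is centred at crop (223,271) and the foot's end top is at (323,150). The jig is on the right: engraved lines run from (624,210) and (685,215) to (616,440) and (678,440), and the pointer is at rest below the green.

```bash
python3 - <<'E'
from h import *
from scipy.spatial.transform import Rotation as Ro
P=lambda u,v,z:ray('top',175+u/10-.5,165+v/10-.5,z)
J=lambda u,v,z=.018:ray('top',290+(u-500)/4.807-.5,158+v/4.807-.5,z)
c=P(223,271,.042);f=P(323,150,.012);d=f-c
print('up',c,'foot',f,np.linalg.norm(d[:2]),np.degrees(np.arctan2(d[1],d[0])))
l=[J(624,210),J(616,440),J(685,215),J(678,440)];print(np.array(l))
for a,b in((0,1),(2,3)):
  e=l[a]-l[b];print('yaw',np.degrees(np.arctan2(e[1],e[0])))
k=np.array([J(545,20,.014),J(772,23,.014),J(760,474,.014),J(527,467,.014)]);print(k,k.mean(0))
e=k[0]-k[3];print(np.degrees(np.arctan2(e[1],e[0])));e=k[1]-k[2];print(np.degrees(np.arctan2(e[1],e[0])))
print('face',J(657,187,.043),J(657,208,.043))
R=Ro.from_quat(manip.state()['eef_rot']).as_matrix();print(R)
E
```

```text
up [0.60751674 0.1782414  0.042     ] foot [0.64293727 0.15784588 0.012     ] 0.04087286986957663 -29.933800125151393
[[ 0.58884064 -0.12649801  0.018     ]
 [ 0.46443269 -0.12277968  0.018     ]
 [ 0.58651814 -0.15969608  0.018     ]
 [ 0.4647665  -0.15624492  0.018     ]]
yaw -1.7119587860967374
yaw -1.6236667581250004
[[ 0.69317215 -0.08301147  0.014     ]
 [ 0.69325367 -0.20775891  0.014     ]
 [ 0.44685521 -0.20118275  0.014     ]
 [ 0.44939485 -0.07512456  0.014     ]] [ 0.57066897 -0.14176942  0.014     ]
-1.8530391412821365
-1.5288128906843297
face [ 0.5990877  -0.14172781  0.043     ] [ 0.58786689 -0.141769    0.043     ]
[[-9.19963887e-01  3.92002756e-01 -5.35000793e-04]
 [ 3.92003066e-01  9.19963623e-01 -7.27055460e-04]
 [ 2.07173524e-04 -8.78586718e-04 -9.99999593e-01]]
```

```bash
python3 -m pendant '[[0.04,-0.03,-0.01,0,0,-0.01,0.6],[0.08,-0.06,-0.02,0,0,-0.03,0.6],[0.12,-0.09,-0.03,0,0,-0.04,0.6],[0.16,-0.12,-0.03,0,0,-0.05,0.6],[0.2,-0.15,-0.04,0,0,-0.06,0.6],[0.24,-0.18,-0.05,0,0,-0.07,0.6],[0.28,-0.21,-0.06,0,0,-0.09,0.6],[0.32,-0.24,-0.06,0,0,-0.1,0.6],[0.36,-0.27,-0.07,0,0,-0.11,0.6],[0.385,-0.295,-0.076,0,0,-0.122,0.6]]' 40
python3 -m pendant '[[0.01,-0.005,0,0,0,0,0.6],[0.017,-0.01,0,0,0,0,0.6],[0.017,-0.01,0,0,0,0,0.6],[0.017,-0.01,0,0,0,0,0.6],[0.017,-0.01,0,0,0,0,0.6],[0.017,-0.01,0,0,0,0,0.6],[0.017,-0.01,0,0,0,0,0.6],[0.017,-0.01,0,0,0,0,0.6],[0.017,-0.01,0,0,0,0,0.6],[0.017,-0.01,0,0,0,0,0.6]]'
python3 - <<'E'
from h import *
s=manip.state();print(s['t'],s['position'],s['eef_rot'],s['opening'])
snap('wrist','w1',None,1.4)
E
```

```text
t: 1.15
position: [0.5925, 0.1862, 0.1795]
eef_rot: [0.26, 0.966, -0.0, -0.0]
contact_force: [0.2, 0.6, 0.0]
opening: 0.0513
gripper_force: 0.0
t: 2.15
position: [0.6078, 0.178, 0.1803]
eef_rot: [0.259, 0.966, -0.0, -0.0]
contact_force: [-1.2, 0.2, 0.4]
opening: 0.0513
gripper_force: 0.0
2.15 [0.6077824  0.17800145 0.18026551] [ 2.59395200e-01  9.65771261e-01 -1.58093524e-05 -3.10606405e-05] 0.05129887584799656
```

View pics/w1.png

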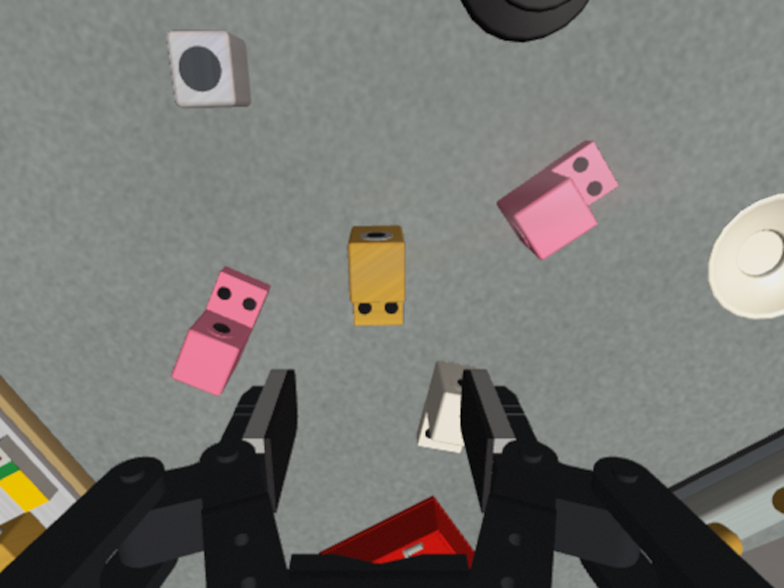

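The brass upright's top has corners (349,243), (405,242), (405,302) and (351,303). Its foot points down the image, nearly aligned with the jaws. The pink and white look-alikes stand clear to the sides.

```bash
python3 - <<'E'
from h import *
s=manip.state();p=(s['position'],s['eef_rot'])
W=lambda u,v,z:ray('wrist',u/1.4,v/1.4,z,p)
c=np.array([W(*a,.042) for a in((349,243),(405,242),(405,302),(351,303))]);print(c,c.mean(0))
e=c[2]-c[1]+c[3]-c[0];print(np.degrees(np.arctan2(e[1],e[0])))
e=c[0]-c[1]+c[3]-c[2];print(np.degrees(np.arctan2(e[1],e[0]))-90)
f=(W(354,326,0.0)+W(403,325,0.0))/2;h=(W(364,308,.012)+W(391,307,.012))/2;print('foot bottom',f,h)
E
```

```text
[[0.58476847 0.17386679 0.042     ]
 [0.59872051 0.19898932 0.042     ]
 [0.62755637 0.18293168 0.042     ]
 [0.61358164 0.15768018 0.042     ]] [0.60615675 0.178367   0.042     ]
-29.219150399936044
-209.00346254401796
foot bottom [0.64839511 0.15451183 0.        ] [0.6333207  0.16255102 0.012     ]
```

```bash
python3 -m pendant '[[-0.001,0,-0.025,0,0,0.017,0.6],[-0.0015,0,-0.055,0,0,0.017,0.6],[-0.0015,0,-0.085,0,0,0.017,0.6],[-0.0015,0,-0.11,0,0,0.017,0.6],[-0.0015,0,-0.13,0,0,0.017,0.6],[-0.0015,0,-0.14,0,0,0.017,0.6],[-0.0015,0,-0.147,0,0,0.017,0.6],[-0.0015,0,-0.147,0,0,0.017,0.6],[-0.0015,0,-0.147,0,0,0.017,0.6],[-0.0015,0,-0.147,0,0,0.017,0.3]]'
python3 -m pendant '[[0,0,0,0,0,0,0.2],[0,0,0,0,0,0,0.2],[0,0,0,0,0,0,0.2],[0,0,0,0,0,0,0.2],[0,0,0,0,0,0,0.2],[0,0,0,0,0,0,0.2],[0,0,0,0,0,0,0.2],[0,0,0.01,0,0,0,0.2],[0,0,0.03,0,0,0,0.2],[0,0,0.06,0,0,0,0.2]]' 50
```

```text
t: 3.2
position: [0.6068, 0.178, 0.0343]
eef_rot: [0.251, 0.968, 0.0, 0.001]
contact_force: [0.4, 0.3, 0.1]
opening: 0.0382
gripper_force: 0.0
t: 4.2
position: [0.6052, 0.1778, 0.0926]
eef_rot: [0.251, 0.968, -0.001, -0.002]
contact_force: [0.8, 0.6, -2.8]
opening: 0.0291
gripper_force: 49.9
```

```bash
python3 -m pendant '[[0,0,0.04,0,0,0,0.2],[-0.01,-0.03,0.07,0,0,0.08,0.2],[-0.03,-0.07,0.09,0,0,0.16,0.2],[-0.05,-0.11,0.09,0,0,0.24,0.2],[-0.07,-0.15,0.09,0,0,0.32,0.2],[-0.085,-0.19,0.09,0,0,0.4,0.2],[-0.1,-0.23,0.09,0,0,0.477,0.2],[-0.115,-0.265,0.09,0,0,0.477,0.2],[-0.13,-0.3,0.09,0,0,0.477,0.2],[-0.135,-0.317,0.09,0,0,0.477,0.2]]'
python3 -m pendant '[[0,0,0,0,0,0,0.2],[0,0,0,0,0,0,0.2],[0,0,0,0,0,0,0.2],[0,0,0,0,0,0,0.2],[0,0,0,0,0,0,0.2],[0,0,0,0,0,0,0.2],[0,0,0,0,0,0,0.2],[0,0,0,0,0,0,0.2],[0,0,0,0,0,0,0.2],[0,0,0,0,0,0,0.2]]'
python3 - <<'E'
from h import *
s=manip.state();print(s['t'],s['position'],s['eef_rot'],s['opening'])
np.savez('s2.npz',p=s['position'],q=s['eef_rot'])
snap('wrist','w2',None,1.4)
E
```

```text
t: 5.2
position: [0.4699, -0.1412, 0.1836]
eef_rot: [0.017, 1.0, -0.0, -0.0]
contact_force: [0.7, 0.7, -3.2]
opening: 0.0294
gripper_force: 50.4
t: 6.2
position: [0.4713, -0.139, 0.1833]
eef_rot: [0.015, 1.0, 0.0, -0.0]
contact_force: [-0.1, -0.5, -2.7]
opening: 0.0294
gripper_force: 50.4
6.2 [ 0.4713014  -0.13902548  0.18326873] [ 1.54200223e-02  9.99881104e-01  8.76686458e-06 -3.12894479e-05] 0.02943930911837565
```

View pics/w2.png

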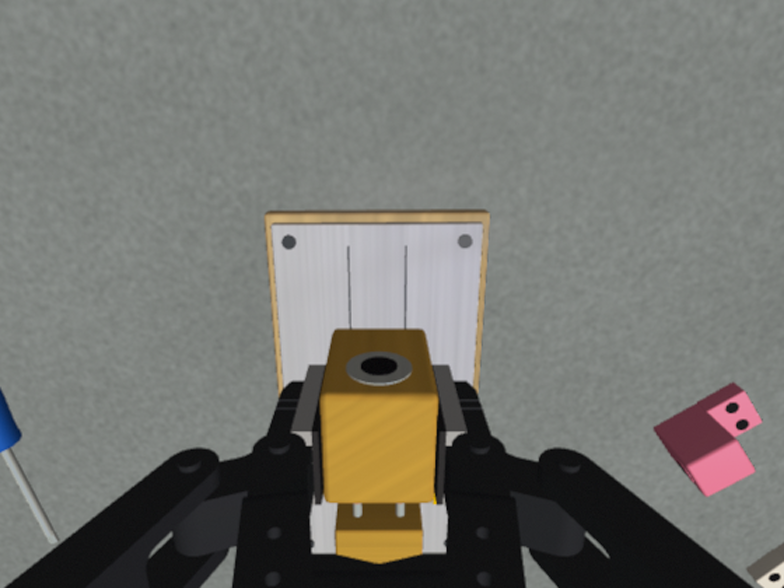

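The wrist view shows the bracket held upright over the loading end. The engraved lines run from (348,247) to (350,328) and from (406,247) to (405,328), and the plate's near edge runs from (272,224) to (483,223). The rear bottom edge of the bracket runs from (335,331) to (424,331).

```bash
python3 - <<'E'
from h import *
d=np.load('s2.npz');p=(d['p'],d['q'])
W=lambda u,v,z:ray('wrist',u/1.4,v/1.4,z,p)
a=[W(348,247,.018),W(350,328,.018),W(406,247,.018),W(405,328,.018)];print(np.array(a))
m0=(a[0]+a[2])/2;m1=(a[1]+a[3])/2;e=m1-m0;print(m0,m1,np.degrees(np.arctan2(e[1],e[0])))
l,r=W(272,224,.018),W(483,223,.018);print(l,r,(l+r)/2); e=l-r; print(np.degrees(np.arctan2(e[1],e[0])))
b=W(335,331,.15),W(424,331,.15);print(b,(b[0]+b[1])/2)
from scipy.spatial.transform import Rotation as Ro
print(Ro.from_quat(d['q']).as_matrix())
E
```

```text
[[ 0.46218765 -0.15635422  0.018     ]
 [ 0.5125054  -0.1577104   0.018     ]
 [ 0.46321884 -0.12336218  0.018     ]
 [ 0.51353598 -0.12464222  0.018     ]]
[ 0.46270324 -0.1398582   0.018     ] [ 0.51302069 -0.14117631  0.018     ] -1.5005732362167619
[ 0.44755177 -0.19826211  0.018     ] [ 0.45067864 -0.08006957  0.018     ] [ 0.44911521 -0.13916584  0.018     ]
-91.51544916742647
(array([ 0.45449517, -0.15269636,  0.15      ]), array([ 0.45538343, -0.12419144,  0.15      ])) [ 0.4549393 -0.1384439  0.15     ]
[[-9.99524444e-01  3.08363784e-02 -6.23010849e-05]
 [ 3.08363773e-02  9.99524446e-01  1.84966124e-05]
 [ 6.28418258e-05  1.65666765e-05 -9.99999998e-01]]
```

```bash
python3 -m pendant '[[0.02,-0.001,-0.01,0,0,0.003,0.2],[0.04,-0.002,-0.03,0,0,0.003,0.2],[0.048,-0.0022,-0.06,0,0,0.003,0.2],[0.048,-0.0022,-0.09,0,0,0.003,0.2],[0.048,-0.0022,-0.11,0,0,0.003,0.2],[0.048,-0.0022,-0.12,0,0,0.003,0.2],[0.048,-0.0022,-0.125,0,0,0.003,0.2],[0.048,-0.0022,-0.128,0,0,0.003,0.2],[0.048,-0.0022,-0.130,0,0,0.003,0.2],[0.048,-0.0022,-0.131,0,0,0.003,0.2]]'
python3 -m pendant '[[0,0,-0.0003,0,0,0,0.2],[0,0,-0.0006,0,0,0,0.2],[0,0,-0.0010,0,0,0,0.2],[0,0,-0.001,0,0,0,0.2],[0,0,-0.001,0,0,0,0.2],[0,0,-0.001,0,0,0,0.2],[0,0,-0.001,0,0,0,0.2],[0,0,-0.001,0,0,0,0.2],[0,0,-0.001,0,0,0,0.2],[0,0,-0.001,0,0,0,0.2]]'
```

```text
t: 7.25
position: [0.5196, -0.1414, 0.0529]
eef_rot: [0.014, 1.0, -0.0, 0.001]
contact_force: [-0.0, 0.0, -2.6]
opening: 0.0292
gripper_force: 50.3
t: 8.25
position: [0.5195, -0.1413, 0.0523]
eef_rot: [0.014, 1.0, -0.0, 0.0]
contact_force: [-2.6, 1.0, 7.0]
opening: 0.0292
gripper_force: 51.7
```

```bash
python3 - <<'E'
from h import *
w=cv2.resize(manip.read_camera('wrist')[130:420,130:420],(500,500))
t=cv2.resize(manip.read_camera('scene')[200:310,195:320],(300,264),interpolation=cv2.INTER_CUBIC)
o=np.zeros((500,800,3),np.uint8);o[:,:500]=w;o[:264,500:]=t
cv2.imwrite('pics/w3.png',o[:,:,::-1])
E
```

```text
(no output)
```

View pics/w3.png

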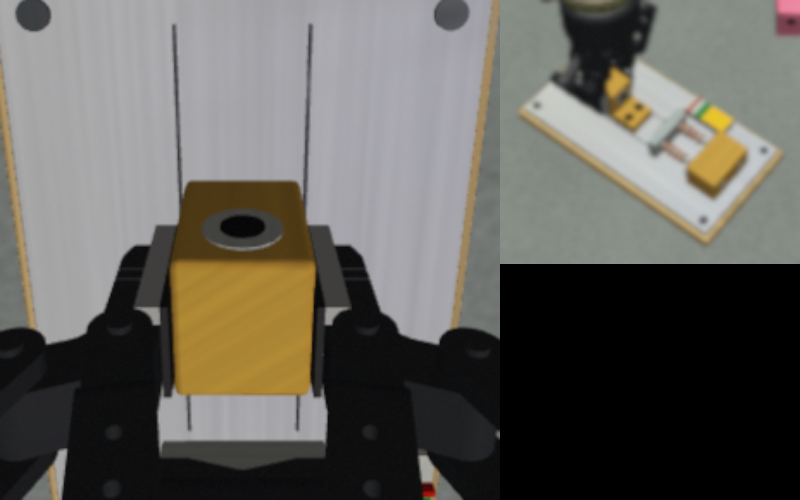

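The bracket is flat on the plate. Its rear bottom edge (187 to 300, row 181) is centred between the lines (about 181 and 305), and the fence is ahead with a gap. Next I push slowly forward.

```bash
python3 -m pendant '[[0.002,0,0.0004,0,0,0,0.2],[0.005,-0.0001,0.0004,0,0,0,0.2],[0.008,-0.0002,0.0004,0,0,0,0.2],[0.011,-0.0003,0.0004,0,0,0,0.2],[0.014,-0.0004,0.0004,0,0,0,0.2],[0.017,-0.0005,0.0004,0,0,0,0.2],[0.02,-0.0005,0.0004,0,0,0,0.2],[0.022,-0.0006,0.0004,0,0,0,0.2],[0.022,-0.0006,0.0004,0,0,0,0.2],[0.022,-0.0006,0.0004,0,0,0,0.2]]'
python3 -m pendant '[[0.001,0,0,0,0,0,0.2],[0.002,0,0,0,0,0,0.2],[0.003,-0.0001,0,0,0,0,0.2],[0.004,-0.0001,0,0,0,0,0.2],[0.006,-0.0001,0,0,0,0,0.2],[0.008,-0.0002,0,0,0,0,0.2],[0.01,-0.0003,0,0,0,0,0.2],[0.011,-0.0003,0,0,0,0,0.2],[0.011,-0.0003,0,0,0,0,0.2],[0.011,-0.0003,0,0,0,0,0.2]]'
```

```text
t: 9.35
position: [0.5418, -0.142, 0.0523]
eef_rot: [0.014, 1.0, -0.0, 0.001]
contact_force: [-1.4, -0.1, 5.0]
opening: 0.0295
gripper_force: 51.3
t: 10.35
position: [0.5517, -0.1422, 0.0523]
eef_rot: [0.014, 1.0, -0.0, -0.001]
contact_force: [-10.4, -0.7, 11.2]
opening: 0.0293
gripper_force: 52.2
```

```bash
python3 -m pendant '[[0.0005,0,0,0,0,0,0.2],[0.001,0,0,0,0,0,0.2],[0.0015,0,0,0,0,0,0.2],[0.002,-0.0001,0,0,0,0,0.2],[0.0025,-0.0001,0,0,0,0,0.2],[0.003,-0.0001,0,0,0,0,0.2],[0.003,-0.0001,0,0,0,0,0.2],[0.003,-0.0001,0,0,0,0,0.2],[0.003,-0.0001,0,0,0,0,0.2],[0.003,-0.0001,0,0,0,0,0.2]]'
python3 - <<'E'
from h import *
t=cv2.resize(manip.read_camera('scene')[220:280,240:300],(480,480),interpolation=cv2.INTER_CUBIC)
u=cv2.resize(manip.read_camera('top')[170:230,295:335],(320,480),interpolation=cv2.INTER_CUBIC)
cv2.imwrite('pics/w4.png',np.hstack([t,u])[:,:,::-1])
E
```

```text
t: 11.35
position: [0.5543, -0.1423, 0.0523]
eef_rot: [0.014, 1.0, 0.0, -0.001]
contact_force: [-12.9, -0.9, 11.3]
opening: 0.0296
gripper_force: 52.3
```

View pics/w4.png

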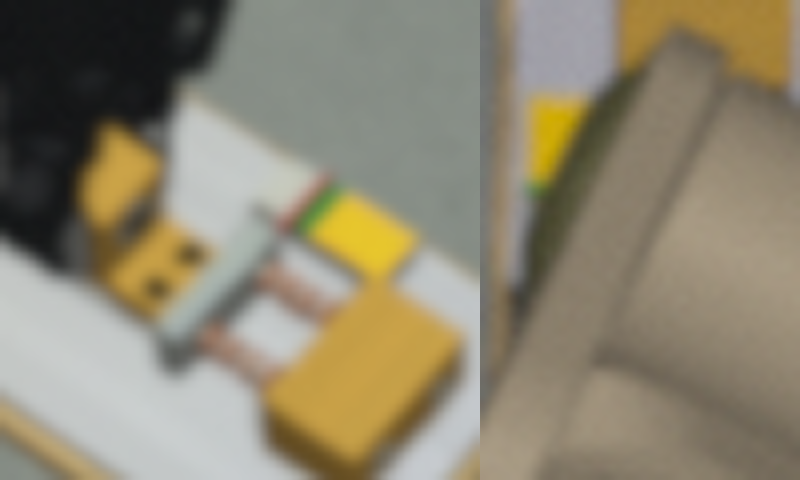

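The scene crop shows the foot flat on the fence and the red pointer, (303,200), at the front edge of the green, (322,208). I'll compute how much farther it has to go.

```bash
python3 - <<'E'
from h import *
c=manip.get_calibration('scene');K=np.array(c['camera_matrix']);R=np.array(c['R']);t=np.array(c['t'])
a=np.radians(-1.55);O=np.array([.569,-.1424,0])
def pix(x,y,z):
    X=O+[np.cos(a)*x-np.sin(a)*y,np.sin(a)*x+np.cos(a)*y,z];q=K@(R@X+t);q=q[:2]/q[2]
    return ((q[0]-240+.5)*8,(q[1]-220+.5)*8)
for n,x,y,z in[('scale front',.01,.046,.028),('green0',.031,.046,.028),('green1',.039,.046,.028),('yel end',.060,.046,.028)]+[('ptr%d'%d,.025+d/1e3,.046,.0295) for d in(4,6,8,10,12)]:print(n,np.round(pix(x,y,z)))
E
```

```text
scale front [254. 170.]
green0 [307. 204.]
green1 [328. 218.]
yel end [382. 252.]
ptr4 [302. 198.]
ptr6 [307. 202.]
ptr8 [312. 205.]
ptr10 [318. 208.]
ptr12 [323. 212.]
```

```bash
python3 -m pendant '[[0.0006,0,0,0,0,0,0.2],[0.0012,0,0,0,0,0,0.2],[0.0018,0,0,0,0,0,0.2],[0.0024,-0.0001,0,0,0,0,0.2],[0.003,-0.0001,0,0,0,0,0.2],[0.0036,-0.0001,0,0,0,0,0.2],[0.0042,-0.0001,0,0,0,0,0.2],[0.0042,-0.0001,0,0,0,0,0.2],[0.0042,-0.0001,0,0,0,0,0.2],[0.0042,-0.0001,0,0,0,0,0.2]]'
python3 - <<'E'
from h import *
t=cv2.resize(manip.read_camera('scene')[220:280,240:300],(480,480),interpolation=cv2.INTER_CUBIC)
w=cv2.resize(manip.read_camera('wrist')[200:420,190:345],(320,454),interpolation=cv2.INTER_CUBIC)
w=np.vstack([w,np.zeros((26,320,3),np.uint8)])
cv2.imwrite('pics/w5.png',np.hstack([t,w])[:,:,::-1])
E
```

```text
t: 12.45
position: [0.5583, -0.1424, 0.0524]
eef_rot: [0.014, 1.0, 0.0, -0.002]
contact_force: [-14.5, -0.0, 13.2]
opening: 0.0296
gripper_force: 52.4
```

View pics/w5.png

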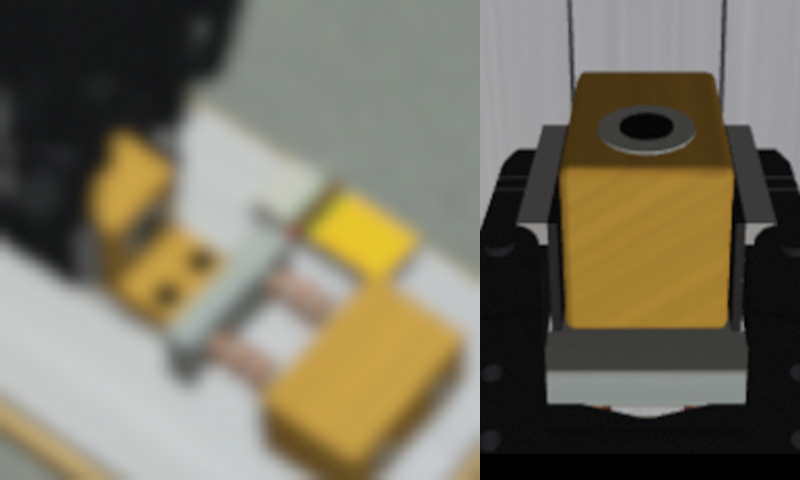

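The red pointer now stands in the middle of the green, at about (318,208), which is roughly 10 mm of travel. The bracket is still centred between the lines and gripped, so I'm handing the job in.

```bash
python3 -c "
from station import manip
print(manip.close_job())"
```

```text
the job is handed in; nothing more can be done
None
```

The brass bracket sits flat between the engraved lines with its foot on the fence, the red pointer is mid-green at about 10 mm of travel, and the gripper still holds it there; the job is handed in.

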